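Rock the cartridge feeder's gate over to the empty chute

TASK

The lane of the CO2 cartridge feeder is full and cartridges are backed up behind its seesaw gate. With the fingertips, slide the parts tray straight back until it sits against its stop under the empty chute's open end, then press the raised thumb tab of the gate lever down until the gate has rocked fully over and the four waiting cartridges roll down the chute into the tray. Push and press only: lift or tip nothing, do not touch the cartridges, leave those in the full lane and the other things on the bench where they are, and let go when done.

Things in the scene. Friction and masses are not known exactly. Their poses are not given: they have to be found in the camera images.
- feeder: Gravity feeder for cartridges, fixed: 130 x 190 x 8 mm base plate; sloping tracks 100 mm wide over all, clear cheeks. Origin on the bench under the gate's pivot (pivot at z = 82 mm). x across the tracks, away from the lever's side; +y down the full lane (to an end stop at y = 110 mm), -y down the empty chute. The infeed above the full lane rises to 180 mm; the clear mouth stop, at y = 0, to 155 mm.
- chute_mouth (a point): Middle of the empty chute's open lip, on its floor: 53 mm above the bench, at feeder x = 0, y = -128 mm. The chute slopes down 14 degrees to it; its clear cheeks (100 mm over all) reach 20 mm above its floor.
- gate (a joint): Tilt of the seesaw gate: 0 = fully tipped to the full lane (as found), 0.32 level, 0.64 rad = fully tipped to the empty chute, on its firm stop. A stiff friction pivot, 0.15 N m (about 2 N at a tab): it stays where it is left. The cartridges roll down the chute, within about 3 s, once it is well past level; pressed faster than 0.2 m/s they may be thrown off the gate.
- tab_chute (a point): Middle of the top face of the lever's thumb tab on the empty chute's side: flat dark steel, 40 mm in feeder x, 32 mm in y, 5 mm thick, outside the tracks on the -x side (77 mm from their middle, 76 mm from the pivot in y). As found it is the raised one, 112 mm above the bench; pressed fully down, 64 mm. Nothing stands over it.
- tab_lane (a point): The same point of the opposite thumb tab, on the full lane's side (as found the low one).
- tray: Shallow grey plastic tray, open on top, 150 (its x) x 170 (its y) x 36 mm high, walls 4 mm, about 0.3 kg, loose on the bench on the -x side of the chute's lip, 70 to 110 mm short of its place and up to 0.2 rad askew. Origin: centre of its underside. Slides with 2 to 3 N.
- tray_home (a point): Where the tray's origin is when its back long side lies against its stop, a fixed aluminium angle 24 mm high along feeder y (front face at feeder x = 77 mm). On the bench, at feeder x = 2, y = -185 mm. Sideways it is not critical: a straight push along +x from where it stands does it.
- parked1: CO2 cartridge lying across the full lane (nearest the gate): plain steel, 22 mm diameter, 88 mm long along its x, 58 g. Origin: its centre.
- parked2: CO2 cartridge lying across the full lane (second): plain steel, 22 mm diameter, 88 mm long along its x, 58 g. Origin: its centre.
- parked3: CO2 cartridge lying across the full lane (third): plain steel, 22 mm diameter, 88 mm long along its x, 58 g. Origin: its centre.
- parked4: CO2 cartridge lying across the full lane (at the end stop): plain steel, 22 mm diameter, 88 mm long along its x, 58 g. Origin: its centre.
- waiting1: Waiting CO2 cartridge, at the start on the gate, on its raised side: plain steel, 22 mm diameter, 88 mm long along its x, 58 g. Origin: its centre.
- waiting2: Waiting CO2 cartridge, at the start on the gate, below the infeed's mouth: plain steel, 22 mm diameter, 88 mm long along its x, 58 g. Origin: its centre.
- waiting3: Waiting CO2 cartridge, at the start in the infeed's mouth: plain steel, 22 mm diameter, 88 mm long along its x, 58 g. Origin: its centre.
- waiting4: Waiting CO2 cartridge, at the start on the infeed track: plain steel, 22 mm diameter, 88 mm long along its x, 58 g. Origin: its centre.
- hub: Black front hub shell standing on its axle end, 58 mm flanges, 102 mm high. Bystander. Origin: centre of its underside.
- cone_wrench: Flat steel wrench, 170 x 38 x 8 mm. Bystander. Origin: its middle, underside.
- grease_jar: White jar with green lid, 68 mm across, 60 mm high. Bystander. Origin: centre of its underside.
- tin_can: Empty ribbed tin can, 74 mm across, 105 mm high, beyond the tray's far end. Bystander. Origin: centre of its underside.
- screwdriver: Screwdriver, black handle, 190 mm long, lying beyond the full lane. Bystander. Origin: its middle, underside.
Things that resemble listed ones, but are neither listed nor needed, are in the scene too. What is shaped like the waiting3 but pink, red or turquoise is not meant.

How it is judged:
By the outcome, as a careful person would: the job done as asked, in the order asked, and still so for the second after the job is handed in, with the robot touching nothing.
It also fails if it takes over 45 s, if anything falls off the work surface, if the arm or the gripper's body presses on something with over 40 N, if the wrist force passes 120 N, or if a joint passes its speed limit or range.

ROBOT

A 7-joint arm with a two-finger parallel gripper is mounted at the origin on the work surface. World frame = base frame: x ahead of the robot, y to its left, z up, the work surface at z = 0. Lengths are in m, angles in rad, forces in N, time in s.
With the tool pointing down it reaches from about 0.425 to 0.875 m from the base axis. Payload 4.7 kg.
Tool frame: the origin (TCP) lies on the centre line of the jaws, within the pads' length; the fingertips stand 22 mm ahead of it and the grasp point (between the pads) lies 3 mm ahead of it; z points along the fingers, y is the line along which they close (so a half turn about z gives the same grasp; the last joint's range is limited). The gripper opens to 85 mm and grips with 20 to 120 N. Pads are 22 mm wide; open, the fingers measure 114 mm over their backs; the gripper's body (76 mm by 85 mm) begins 54 mm behind the grasp point. The pads swing forward as they close: fully open they stand 13 mm farther back than shut.
Start: joints at [-1.123, 0.321, -0.07, 1.45, 0.023, 1.371, -0.057], TCP at [0.273, 0.59, 0.253] pointing down, gripper open.
Joint ranges: [-2.86, 2.86], [-0.3, 2.09], [-1.38, 1.24], [0.06, 2.45], [-1.56, 4.7], [0.09, 2.05], [-2.69, 2.69]. Speed limits (rad/s): [2.57, 2.57, 3.14, 3.14, 3.14, 3.14, 3.14].

INTERFACE

Orientations are given as a rotation vector (axis times angle).
In Python, from cell import goto, move_l, goto_joints, set_gripper, sleep, solve_ik, read_state, read_camera, camera_info, PlanningError, hand_in gives the robot as it stands. Calls block until the motion is done:
- goto(position, orientation): joint-space move of the TCP to a pose.
- move_l(position, rotation=None, v=0.15, stop_force=None): straight line of the TCP; rotation=None keeps the orientation; v is the mean speed in m/s. With stop_force (N) it stops when the force on the tool has changed by that much, and returns True; else False.
- goto_joints(angles): joint-space move.
- set_gripper(opening): finger opening in m; the grip force is fixed at half the most; returns when the fingers have stopped.
- sleep(seconds).
- solve_ik(position, orientation): joint angles nearest the present ones, or None.
- read_state(): the state.
- read_camera(name): name is "scene" or "top" or "wrist"; returns (picture, depth): 400x640x3 uint8, blue, green, red; 400x640 float32, m along the optical axis (not along the pixel's ray), 0 where there is no reading.
- camera_info(name): a dict with "fx", "fy", "cx", "cy" (pixels), "k1" (the pictures are not rectified: a ray, as slopes to the right and down, at radius r is drawn at 1 + k1 r^2 times it, then the intrinsics apply), "origin" and "rotation" of the camera in the world; the wrist camera has in their place "T_tool_cam" (4x4, takes a point from camera to tool coordinates, whose origin is the TCP and whose axes are the flange's). Camera axes: x right, y up, looking along -z (the intrinsics and any distortion apply to the point x, -y, -z); pixel columns grow to the right and rows downward; lengths in m; the calibration is good to about 2 mm. A picture is of the moment at which its call begins: read the wrist's pose just before it. camera_info takes no time and is no camera call.
A pose or a line that the arm cannot do raises PlanningError and nothing moves.
- hand_in(): hands the job in; it is judged then, once.
The state is a dict: "clock": time; "joint_pos": joint angles; "dq": joint speeds; "tau": joint torques, N m; "ee_pos": TCP position; "eef_rot": TCP orientation; "ft_force": force on the tool from outside, world axes, zero at the start; "ft_torque": the same for the moment, N m; "grip_width": finger opening in m; "gripper_force": force on a finger pad.
Only numpy, scipy, OpenCV 4.12 (cv2) and the standard library are available. Lean on these libraries where they do the work, as an engineer would, in place of code of your own. Each camera call takes 0.05 s, during which the arm holds its last target. There are 200 camera calls.

## Working session

There is one attempt and no reset: what is moved stays moved. The work goes in short steps, each a Python script; the robot and the scene stay as the last script left them, time stands still between calls to the robot, and variables do not carry over. Pictures are saved under pics/ and viewed, at most 10 in all, crops included, and the job is handed in when it is done.

```bash
mkdir -p pics
cat > h.py <<'E'
import numpy as np, cv2
from cell import *
def save(name,fn):
    p,d=read_camera(name); cv2.imwrite(f'pics/{fn}.png',p); np.save(f'pics/{fn}.npy',d); return p,d
def ray(ci,u,v):
    x,y=(u-ci['cx'])/ci['fx'],(v-ci['cy'])/ci['fy']; a,b=x,y
    for _ in range(10):
        f=1+ci['k1']*(a*a+b*b); a,b=x/f,y/f
    return np.array([a,-b,-1.0])
def pt(name,u,v,d):   # by depth
    ci=camera_info(name); return np.array(ci['origin'])+np.array(ci['rotation'])@(ray(ci,u,v)*d)
def onz(name,u,v,z):
    ci=camera_info(name); o=np.array(ci['origin']); r=np.array(ci['rotation'])@ray(ci,u,v)
    return o+r*(z-o[2])/r[2]
E
python3 - <<'E'
from h import *
for n in('scene','top'):
    save(n,n+'0'); c=camera_info(n); print(c)
s=read_state(); print(s['clock'],s['eef_rot'],s['ft_force'])
E
```

```text
{'fx': 381.5881253884314, 'fy': 381.5881253884314, 'cx': 321.53136250447994, 'cy': 198.64053754623643, 'k1': -0.03573345416694259, 'origin': array([1.19976742, 0.03588969, 0.74894892]), 'rotation': array([0.60719187, 0.60754408, 1.4886493 ])}
{'fx': 475.7582098130882, 'fy': 475.7582098130882, 'cx': 320.294260606375, 'cy': 197.00388308452366, 'k1': -0.05937559711785146, 'origin': array([0.32479475, 0.04268305, 1.22867879]), 'rotation': array([ 0.14057525, -0.15972   , -1.56775494])}
0.1 [-6.75940843e-01 -3.06771415e+00  2.72111131e-03] [ 0.33905703 -0.49071934  0.05871771]
```

```bash
sed -i "s/np.array(ci\['rotation'\])/cv2.Rodrigues(np.array(ci['rotation']))[0]/" h.py; grep -n Rodr h.py
```

```text
11:    ci=camera_info(name); return np.array(ci['origin'])+cv2.Rodrigues(np.array(ci['rotation']))[0]@(ray(ci,u,v)*d)
13:    ci=camera_info(name); o=np.array(ci['origin']); r=cv2.Rodrigues(np.array(ci['rotation']))[0]@ray(ci,u,v)
```

View pics/top0.png

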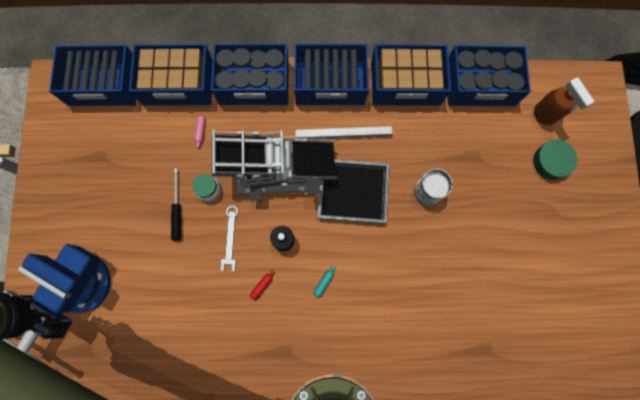

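View pics/scene0.png

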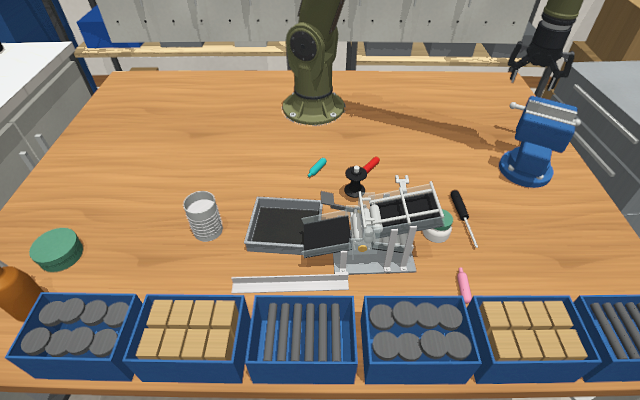

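Run:
```python
import cv2,numpy as np
a=cv2.imread('pics/top0.png')[115:265,190:400]
b=cv2.imread('pics/scene0.png')[160:300,225:465]
cv2.imwrite('pics/c1.png',np.vstack([cv2.resize(a,(448,320),interpolation=2),cv2.resize(b,(448,261),interpolation=2)]))
cv2.imwrite('pics/c1.png',cv2.resize(a,(798,570),interpolation=2))
```

```text
(no output)
```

View pics/c1.png

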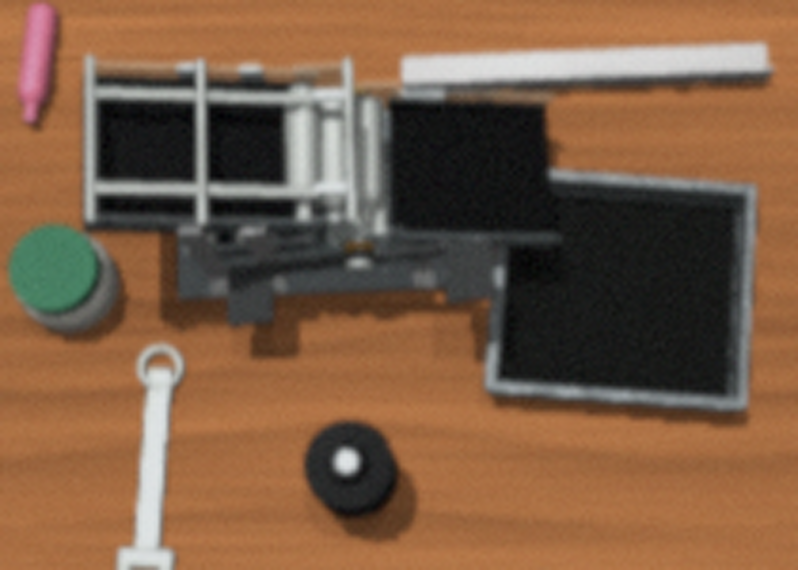

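Run:
```python
from h import *
d=np.load('pics/top0.npy')
f=lambda u,v:(190+u/3.8,115+v/3.8)
def z(n,u,v,h): 
    U,V=f(u,v); print(n,onz('top',U,V,h).round(4), 'depthpt',pt('top',U,V,d[int(round(V)),int(round(U))]).round(3))
z('tray FL',487,392,.036);z('tray FR',745,409,.036);z('tray BR',756,184,.036)
z('stop L front',402,84,.024);z('stop R front',770,73,.024)
z('stop L back',402,57,.024);z('stop R back',768,43,.024)
z('chute lip far',546,103,.065);z('chute lip near',560,238,.065);z('lip mid',548,170,.053)
z('tabchute c',473,270,.112);z('tablane',250,300,.06)
z('hub',347,461,.102);z('wrench',158,365,.008)
# points with height 0.10-0.125 near the tab
ci=camera_info('top')
for h0,h1,n in((.1,.12,'tab'),):
  P=[]
  for V in range(170,205):
    for U in range(295,330):
      p=pt('top',U,V,d[V,U]); 
      if .1<p[2]<.125: P.append((U,V,*p))
  P=np.array(P); print(len(P)); 
  for r in P[::4]: print(r.round(3))
```

```text
tray FL [0.5011 0.0333 0.036 ] depthpt [0.502 0.033 0.032]
tray FR [ 0.4893 -0.1388  0.036 ] depthpt [ 0.494 -0.144  0.   ]
tray BR [ 0.6443 -0.1509  0.036 ] depthpt [ 0.653 -0.156  0.002]
stop L front [0.7194 0.0918 0.024 ] depthpt [0.719 0.092 0.024]
stop R front [ 0.7278 -0.1653  0.024 ] depthpt [ 0.729 -0.166  0.021]
stop L back [0.7391 0.092  0.024 ] depthpt [0.747 0.093 0.002]
stop R back [ 0.7498 -0.1647  0.024 ] depthpt [ 0.758 -0.169  0.001]
chute lip far [ 0.6926 -0.0066  0.065 ] depthpt [ 0.693 -0.007  0.064]
chute lip near [ 0.5995 -0.015   0.065 ] depthpt [ 0.598 -0.015  0.071]
lip mid [ 0.6494 -0.008   0.053 ] depthpt [ 0.648 -0.008  0.059]
tabchute c [0.5677 0.0426 0.112 ] depthpt [0.567 0.043 0.113]
tablane [0.5589 0.1895 0.06  ] depthpt [0.557 0.189 0.067]
hub [0.4479 0.1214 0.102 ] depthpt [0.448 0.121 0.104]
wrench [0.5241 0.258  0.008 ] depthpt [0.524 0.258 0.008]
242
[2.95e+02 1.75e+02 5.95e-01 9.00e-02 1.10e-01]
[3.12e+02 1.78e+02 5.87e-01 4.80e-02 1.14e-01]
[3.16e+02 1.78e+02 5.86e-01 3.90e-02 1.16e-01]
[3.03e+02 1.79e+02 5.87e-01 7.00e-02 1.04e-01]
[3.07e+02 1
[... 1967 characters left out ...]
9e+02 1.90e+02 5.58e-01 5.60e-02 1.10e-01]
[3.13e+02 1.90e+02 5.58e-01 4.60e-02 1.11e-01]
[3.17e+02 1.90e+02 5.56e-01 3.70e-02 1.20e-01]
[3.09e+02 1.91e+02 5.56e-01 5.60e-02 1.10e-01]
[3.13e+02 1.91e+02 5.55e-01 4.60e-02 1.13e-01]
[3.17e+02 1.91e+02 5.55e-01 3.70e-02 1.15e-01]
[3.09e+02 1.92e+02 5.54e-01 5.60e-02 1.08e-01]
[3.13e+02 1.92e+02 5.53e-01 4.60e-02 1.14e-01]
[3.17e+02 1.92e+02 5.52e-01 3.70e-02 1.17e-01]
[3.08e+02 1.93e+02 5.52e-01 5.80e-02 1.08e-01]
[3.12e+02 1.93e+02 5.50e-01 4.80e-02 1.13e-01]
[3.16e+02 1.93e+02 5.50e-01 3.90e-02 1.13e-01]
[3.20e+02 1.93e+02 5.50e-01 2.90e-02 1.14e-01]
[3.11e+02 1.94e+02 5.48e-01 5.10e-02 1.11e-01]
[3.15e+02 1.94e+02 5.48e-01 4.10e-02 1.11e-01]
```

```bash
cat >> h.py <<'E'
TH=0.045
def down(flip=False,th=TH):
    p=np.pi/2+th/2+(np.pi/2 if flip else 0)
    return np.pi*np.array([np.cos(p),np.sin(p),0])*0.9999
E
python3 - <<'E'
from h import *
d=np.load('pics/top0.npy')
P=np.array([pt('top',u,v,d[v,u]) for v in range(240,320,3) for u in range(25,115,3)])
print('vise',P[P[:,2]>.03].min(0),P[P[:,2]>.03].max(0))
print(camera_info('wrist')['T_tool_cam'].round(3))
s=read_state();print(s['ee_pos'],s['grip_width'])
for f in(0,1):
  for p in((.45,-.072,.03),(.45,-.072,.3),(.575,-.07,.03),(.561,.04,.085),(.561,.04,.3)):
    q=solve_ik(p,down(f)); print(f,p,None if q is None else np.round(q,2))
print(solve_ik((.273,.59,.42),s['eef_rot']))
E
```

```text
vise [0.25499521 0.04268305 0.03008981] [0.42743308 0.71632528 1.22867879]
[[ 0.     0.966  0.258  0.065]
 [ 1.     0.    -0.     0.001]
 [-0.     0.258 -0.966 -0.121]
 [ 0.     0.     0.     1.   ]]
[0.2730593  0.58936365 0.2523243 ] 0.08540893801245994
0 (0.45, -0.072, 0.03) [-0.5   0.18  0.64  2.17 -0.14  0.84  1.85]
0 (0.45, -0.072, 0.3) [ 0.17 -0.11 -0.06  1.83 -0.01  1.42  1.72]
0 (0.575, -0.07, 0.03) [-0.38  0.42  0.55  1.87 -0.27  0.92  1.91]
0 (0.561, 0.04, 0.085) [-0.45  0.29  0.38  1.87 -0.13  1.    1.6 ]
0 (0.561, 0.04, 0.3) [-0.51  0.11  0.43  1.62 -0.05  1.42  1.54]
1 (0.45, -0.072, 0.03) [-0.59  0.19  0.74  2.17 -0.17  0.84 -1.27]
1 (0.45, -0.072, 0.3) [-0.63 -0.18  0.65  1.85  0.11  1.43 -1.53]
1 (0.575, -0.07, 0.03) [-0.5   0.46  0.69  1.87 -0.36  0.94 -1.17]
1 (0.561, 0.04, 0.085) [-0.61  0.31  0.57  1.88 -0.2   1.01 -1.48]
1 (0.561, 0.04, 0.3) [-0.63  0.12  0.56  1.62 -0.06  1.42 -1.59]
[-1.13227975  0.3076654  -0.06415423  1.14100311  0.01955646  1.69525153
 -0.05398865]
```

Run:
```python
from h import *
s=read_state()
move_l((.273,.589,.42),v=.2)
goto((.45,-.072,.32),down())
move_l((.45,-.072,.12),v=.2)
move_l((.45,-.072,.031),v=.1)
s=read_state();print(s['clock'],s['ee_pos'],s['ft_force'])
a=np.array([np.cos(TH),np.sin(TH)])
e=np.array([.45,-.072])+a*.085
print(move_l((*e,.031),v=.06,stop_force=8))
s=read_state();print(s['clock'],s['ee_pos'],s['ft_force'])
save('top','top1')
```

```text
5.7333 [ 0.45057993 -0.07204614  0.03153532] [-0.01317403 -0.06499285  0.35883356]
False
7.3 [ 0.53503618 -0.06814076  0.03119632] [-0.37146804  0.02497993 -0.86469261]
```

View pics/top1.png

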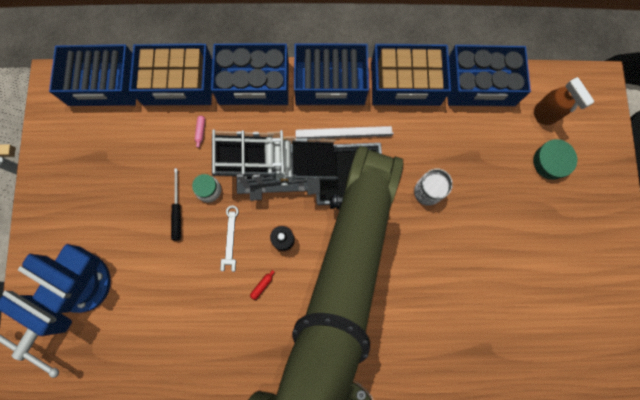

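The tray has slid back (its back edge is at about (365,147), and the stop lies above it at about (345,132)). There is still a gap, so I keep pushing until contact.

Run:
```python
from h import *
a=np.array([np.cos(TH),np.sin(TH)])
s=read_state(); e=s['ee_pos'][:2]+a*.045
print(move_l((*e,.031),v=.03,stop_force=8))
s=read_state();print(s['clock'],s['ee_pos'],s['ft_force'])
b=s['ee_pos'][:2]-a*.05
move_l((*b,.031),v=.15)
move_l((*b,.25),v=.25)
s=read_state();print(s['clock'],s['ft_force'])
set_gripper(0.0)
goto((.561,.04,.25),down())
s=read_state();print(s['clock'],s['ee_pos'],s['ft_force'],s['grip_width'])
save('scene','scene2'); p,_=save('wrist','w2'); 
a=cv2.imread('pics/scene2.png')[150:300,200:470]
cv2.imwrite('pics/c2.png',cv2.resize(a,(792,440),interpolation=2))
```

```text
True
8.3583 [ 0.56546962 -0.06662127  0.03028119] [ 2.18188982  0.20730146 -0.71701806]
9.8583 [-0.57315502  0.15682282  0.44721397]
11.1667 [0.56112265 0.04121536 0.24960068] [-0.86023601 -0.6595822   0.10878939] 9.615800845469167e-05
```

View pics/c2.png

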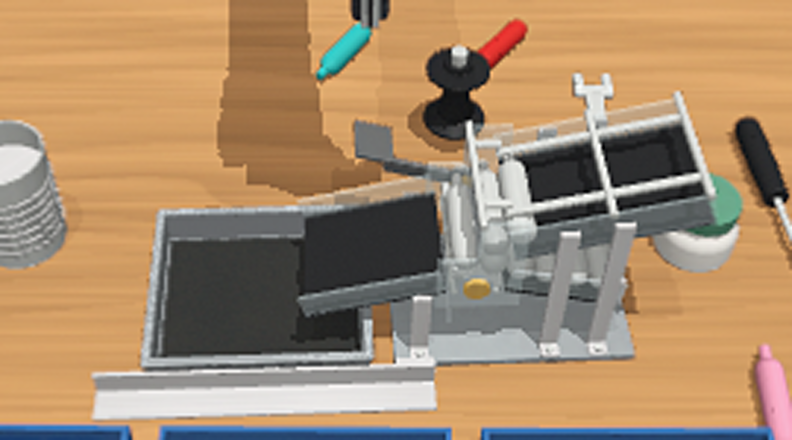

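View pics/w2.png

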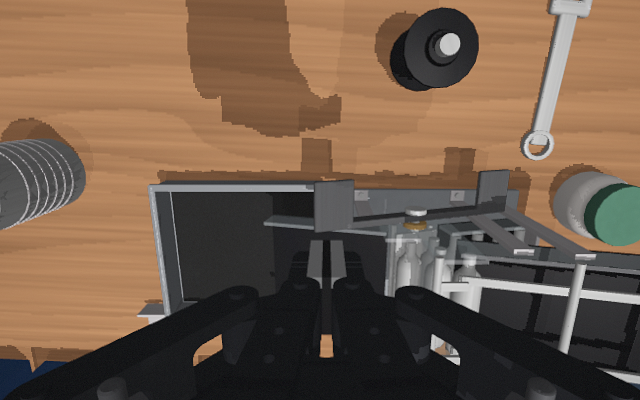

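The scene crop shows the tray by its stop, with the back edge running from c2 (145,362) to (370,358). The raised tab is at c2 (373,140), and at (335,205) in the wrist view. I'll check both positions numerically.

Run:
```python
from h import *
k=792/270
for n,u,v,h in(('trayBL',145,360,.036),('trayBR',371,354,.036),('stopA',95,375,.024),('stopB',435,367,.024)):
    print(n,onz('scene',200+u/k,150+v/k,h).round(4))
s=read_state(); ci=camera_info('wrist'); T=np.array(ci['T_tool_cam']); R=cv2.Rodrigues(np.array(s['eef_rot']))[0]
o=np.array(s['ee_pos'])+R@T[:3,3]
for n,u,v in(('tabTL',314,182),('tabTR',353,180),('tabBL',316,232),('tabBR',353,228)):
    r=R@T[:3,:3]@ray(ci,u,v); print(n,(o+r*(.112-o[2])/r[2]).round(4))
```

```text
trayBL [ 0.7292 -0.1239  0.036 ]
trayBR [0.7228 0.0459 0.036 ]
stopA [ 0.735  -0.1627  0.024 ]
stopB [0.7262 0.0946 0.024 ]
tabTL [0.5515 0.03   0.112 ]
tabTR [0.5487 0.0593 0.112 ]
tabBL [0.5915 0.0329 0.112 ]
tabBR [0.5869 0.0617 0.112 ]
```

Run:
```python
from h import *
save('top','top3')
cv2.imwrite('pics/c3.png',cv2.resize(cv2.imread('pics/top3.png')[115:215,280:410],(780,600),interpolation=2))
```

```text
(no output)
```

View pics/c3.png

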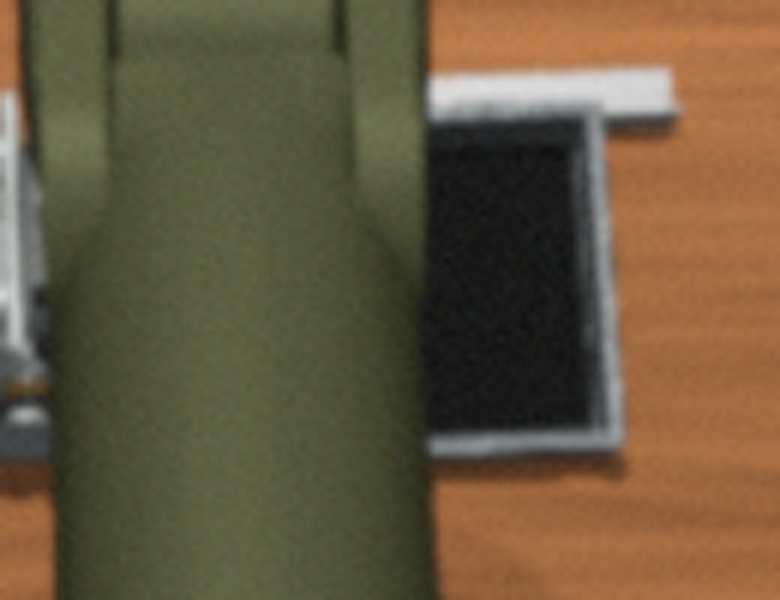

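The back wall touches the stop with no gap (crop (430–600,108)) and runs parallel to it. Next I press the tab.

Run:
```python
from h import *
p=(.564,.041)
move_l((*p,.15),v=.15)
hit=move_l((*p,.078),v=.04,stop_force=14)
s=read_state();print(hit,s['clock'],s['ee_pos'],s['ft_force'])
sleep(2.5)
s=read_state();print(s['clock'],s['ee_pos'],s['ft_force'])
move_l((*p,.25),v=.15)
goto((.45,.25,.35),down())
s=read_state();print(s['clock'],s['ft_force'])
save('top','top4'); save('scene','scene4')
a=cv2.resize(cv2.imread('pics/top4.png')[115:215,190:410],(660,300),interpolation=2)
b=cv2.resize(cv2.imread('pics/scene4.png')[160:270,220:462],(660,300),interpolation=2)
cv2.imwrite('pics/c4.png',np.vstack([a,b]))
```

```text
True 13.5417 [0.56452044 0.0406538  0.08770804] [-0.51008353 -0.62651643  5.10565098]
16.0417 [0.56450855 0.04065148 0.08768458] [-0.45128028 -0.32112362  5.809329  ]
18.2833 [ 0.20773408 -0.67143063  0.21727813]
```

View pics/c4.png

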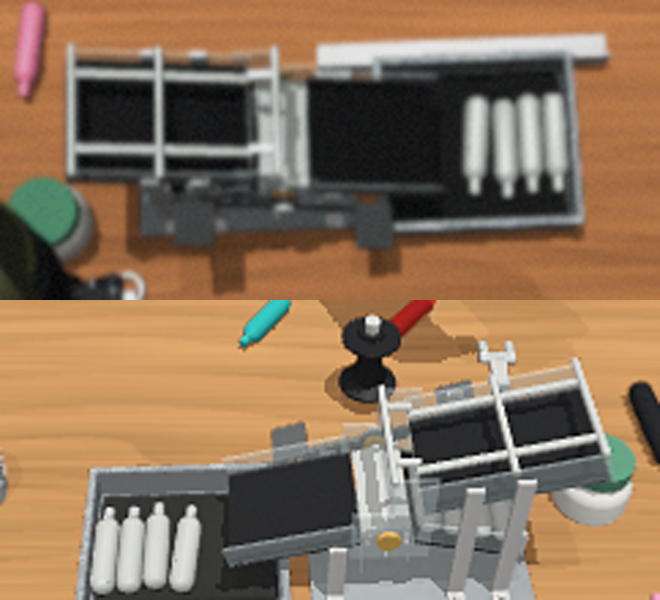

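All four cartridges are in the tray, which is still against its stop. The chute-side tab is down. I'll press once more, a little firmer, to confirm the gate is on its stop, then retreat and hand in.

Run:
```python
from h import *
p=(.564,.041)
goto((*p,.25),down())
move_l((*p,.11),v=.15)
hit=move_l((*p,.076),v=.03,stop_force=22)
s=read_state();print(hit,s['clock'],s['ee_pos'],s['ft_force'])
sleep(.3)
move_l((*p,.25),v=.15)
goto((.45,.15,.35),down()); sleep(.5)
s=read_state();print(s['clock'],s['ft_force'])
_,d=save('top','top5'); P=[]
for V in range(170,205):
  for U in range(295,335):
    q=pt('top',U,V,d[V,U])
    if abs(q[0]-.565)<.015 and abs(q[1]-.045)<.013: P.append(q[2])
print('tab z',np.median(P),len(P))
a=cv2.resize(cv2.imread('pics/top5.png')[115:255,190:410],(790,503),interpolation=2)
cv2.imwrite('pics/c5.png',a)
```

```text
True 21.2667 [0.56498544 0.04002359 0.08747567] [ 0.08184363 -0.89554658  6.26150424]
24.0833 [ 0.41988108  0.26199629 -0.00362562]
tab z 0.064011393330623 153
```

View pics/c5.png

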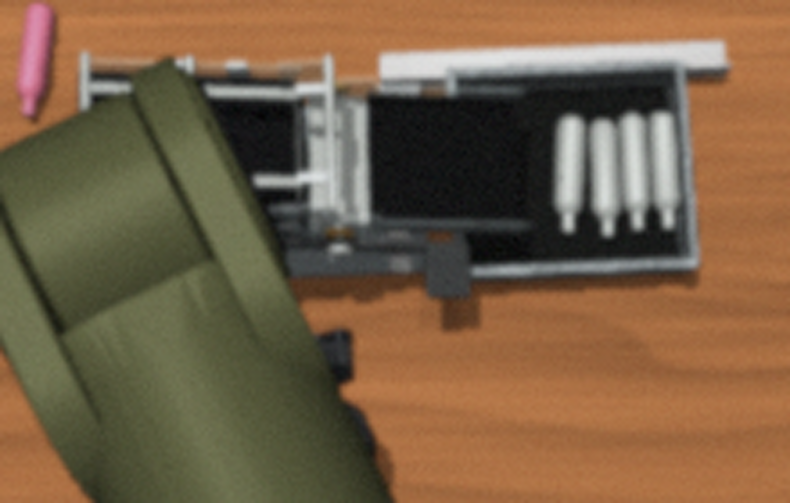

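The tab now sits at z = 64 mm, which is fully down. The tray is against its stop with four cartridges in it (crop x 555–680), and the robot is clear of everything.

```bash
python3 -c "
from cell import *
print(hand_in())"
```

```text
the job is handed in; nothing more can be done
None
```

The job is handed in: the tray is against its stop, the gate is rocked fully over with its tab at 64 mm, all four waiting cartridges are in the tray, and the robot is clear, at about 24 s of the 45 s allowed.

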